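# Turn a sensor housing over with its loose cover on, onto the screwing fixture

### The arm

A 6-joint arm with a two-finger parallel gripper is mounted at the origin on the work surface. World frame = base frame: x ahead of the robot, y to its left, z up, the work surface at z = 0. Lengths are in m, angles in degrees, forces in N, time in s.
With the tool pointing down it reaches from about 0.375 to 0.9 m from the base axis. Payload 3.1 kg.
Tool frame: the origin (TCP) lies at the very end of the fingers, on their centre line; the grasp point (between the pads) lies 19 mm behind it (grip_point_offset is the distance from the TCP to the grasp point, in m); y points along the fingers, x is the direction in which the jaws open and shut, and the axes are right-handed (so a half turn about y gives the same grasp; the last joint's range is limited). The gripper opens to 87 mm and grips with 3 to 60 N. Pads are 19 mm wide; open, the fingers measure 117 mm over their backs; the gripper's body (75 mm by 190 mm) begins 51 mm behind the grasp point.
Start: joints at [64.716, 30.224, 82.088, -0, 67.689, -10.227], TCP at [0.162, 0.604, 0.223] pointing down, gripper open.
Joint ranges: [-176.69, 176.69], [-43.24, 126.21], [12.49, 139.97], [-82, 262], [0, 151.66], [-163.58, 163.58]. Speed limits (degrees/s): [159.86, 159.86, 180, 180, 180, 180].

### API

Orientations are given as a 3x3 rotation matrix whose columns are the frame's x, y, z axes.
In Python, from rig import * gives the robot as it stands.
- The arm moves only by the tool send_rows, never from a script. Its argument "moves" is text: rows parted by semicolons, each of 5 numbers parted by spaces: the finger opening in mm, from 0 to 87, then the shift along the tool's x, y, z in mm, then the turn about the tool's y in degrees. In form: fingers dx dy dz yaw; .... A call has 1 to 20 rows; each row shifts and turns the commanded pose from where the row before left it, along the tool's axes as they then stand; what a row does not reach is not made up. A row lasts 1/12 s, in which the tool goes at most 41.7 mm and 7.16 degrees, less where a joint would pass 70% of its speed; a pose out of reach is approached as far as the arm can. A call is refused whole if a number of a shift passes 41.7 or a number of a turn 7.16, either way. A call with a gripper value outside its range is refused whole. The fingers move at their own pace and stop on an object; the grip force is fixed at half the most. Time passes only in rows, so rows that do not move let the fingers close. It gives the time, the measured TCP pose, the force and the opening at its end, in the units of the state.
- read_state(): the state, without advancing time (a new reading comes with each control period).
- capture(name): name is "side" or "top" or "wrist"; returns a dict with "image" (400x640x3 uint8, blue, green, red), "z_map" (400x640 float32, m along the optical axis (not along the pixel's ray), 0 where there is no reading), "mtx" (3x3 intrinsics, pixels), "origin" and "rotation" of the camera in the world; the wrist camera has in their place "tool_from_camera" (4x4, takes a point from camera to tool coordinates, whose origin is the TCP and whose axes are the tool frame's). Camera axes: x right, y up, looking along -z (the intrinsics and any distortion apply to the point x, -y, -z); pixel columns grow to the right and rows downward; lengths in m; the calibration is good to about 2 mm. A picture is of the moment at which its call begins: read the wrist's pose just before it.
- hand_in(): hands the job in, once; it reports no verdict.
Trained networks look in a picture, given as the dict that the camera call returned (one of the last four; its "shot" number tells which), for a name from the list of things; names that differ only in an ending like _2 or _b are one class to them, and where a whole thing is asked for, a point or a joint stands for the part that bears it (a point fixed in the world has none). Each returns a list of dicts, best first, with "p" (0 to 1); they miss things now and then, are a little off and sometimes report something else, mostly with a low value. They report only what shows in the picture. A call takes as long as a camera call. They do not tell look-alikes from the thing itself.
- search_frame(picture, name): "bbox" ([left, top, right, bottom] in pixels, round what is visible of it).
- masks_of(picture, name): "region" (400x640 bool, what is visible of it) and "bbox" ([left, top, right, bottom] in pixels, round what is visible of it).
- mark_of(picture, name): "pixel" ([row, column] in pixels: a listed point, or the origin of a listed thing).
The state is a dict: "time_s": time; "joint_positions": joint angles; "qvel": joint speeds; "tau": joint torques, N m; "position": TCP position; "tcp_rot": TCP orientation; "force": force on the tool from outside, world axes, zero at the start; "moment": the same for the moment, N m; "opening": opening from 0.0 (shut) to 1.0 (fully open).
Only numpy, scipy, OpenCV 4.12 (cv2) and the standard library are available. Lean on these libraries where they do the work, as an engineer would, in place of code of your own. Each camera call takes 0.05 s, during which the arm holds its last target. There are 200 camera calls.

### The job

Turn the round black sensor housing over in the air together with its loose silver cover, pinching the two so that the cover stays on all the way, and set it gently cover down on the blue tilting fixture, with the brass spigot in the cover's window and the cover fully home and flush on the blue plate, ready for screwing from the back. Leave the bottle, jar, tray and screwdriver where they are, then let go of the housing.

Things in the scene. Friction and masses are not known exactly. Their poses are not given: they have to be found in the camera images.
- housing: Black round cup-shaped housing, 110 mm diameter, 30 mm high, about 0.18 kg, with the cover loose on its open rim (36 mm thick together). Origin: centre of its closed back face; z points from the back face to the open rim and cover. It starts leaning on the grey rest, back face on the sloping face, cover uppermost; it can be pinched across its thickness at its high edge, which overhangs the rest.
- housing_rim (a point): Centre of the housing's open rim, 30 mm along z from housing; same axes. With the cover on, the origin of cover lies here, within the cover's 1.5 mm of sideways play.
- cover: Silver flat round front cover, 110 mm diameter, 6 mm thick, about 0.08 kg, with a round through window of 34 mm in its middle and, on the inside, a 5 mm deep centring collar of 96 mm that sits loosely (1.5 mm of play all round) in the housing's mouth; nothing else holds it. Origin: centre of its inner face (on the housing's rim); z points outwards, away from the housing.
- cover_window (a point): Centre of the window in the cover's outer face, 6 mm along z from cover; same axes.
- rest: Fixed grey rest on a 130 x 110 mm foot. Its face (90 mm wide, 8 mm thick) slopes 50 degrees from level, dropping towards the rest's x; it runs from 17 mm up-slope to 65 mm down-slope of its middle. Two 18 mm high, 8 mm thick steel pins near the low edge stop the housing from sliding down. Origin: centre under the foot (which reaches from 55 mm behind to 75 mm ahead in x); z up. Only a column 50 mm wide stands under the face, so the space under the housing's high edge is free.
- rest_face (a point): Middle of the rest's sloping face, 125 mm above the table, where the centre of the housing's back starts; axes of rest.
- fixture: Fixed foot (130 x 110 mm) and blue column of the screwing fixture. Origin on the table below the tilt axis, z up; the plate drops towards its x. The rest and the fixture may stand on either side.
- spigot_foot (a point): Centre of the brass spigot's foot in the face of the blue tilting plate. z points squarely out of the plate, along the spigot; x points down-slope. The spigot is 31 mm in diameter, 8 mm high, its last 3 mm tapering to 27 mm. The plate is 90 mm wide and 8 mm thick and runs from 17 mm up-slope to 65 mm down-slope of this point, so that the seated housing's high edge overhangs it freely. It lies about 130 mm above the table.
- tilt_plate (a joint): Tilt of the blue plate: at 0 it slopes 45 degrees from level, at 0.23 rad 58 degrees. Very stiff (6 N m): it stays as found and need not be moved.
- wash_bottle: Loose white bottle with a red cap, 50 mm diameter, 180 mm tall. Origin under its middle.
- paste_jar: Loose blue jar with a white cap, 52 mm diameter, 75 mm tall. Origin under its middle.
- signal_post: Fixed bench signal light, an obstacle between the rest and the fixture: a 20 mm aluminium post on an 80 mm round foot, with a green and orange lamp of 32 mm from 340 to 420 mm height. Origin under the post, z up.
- screw_tray: Loose orange tray, 70 x 100 x 22 mm high. Origin under its middle.
- driver: Loose screwdriver, 170 mm long, lying on the table along its x. Origin under its middle.
Mind the look-alikes: they are no part of the job. There is more than one size of the housing; the job needs the middle-sized.

How it is judged (in metres and radians):
On the way:
1. the housing is turned over, cover downwards, while held clear of the rest and the fixture (angle between housing's own z axis and vertical above 1.9 rad and distance between cover_window and spigot_foot above 0.03 m and contact force between housing and rest below 0.1 N and not (z of cover in the frame of housing above 0.0345 m or distance between cover and housing_rim above 0.006 m or angle between the z axis of cover and the z axis of housing, either way round above 0.12 rad)), for 0.1 s.
At the end, for the whole second after the job is handed in: The housing rests still, upside down (axis over 1.9 rad from upright), on the fixture: the cover's window centre within 4 mm of the spigot's foot, the cover flush with the plate within 0.06 rad and still on the housing (opened under 4.5 mm, shifted under 6 mm, tipped under 0.12 rad) (distance between cover_window and spigot_foot below 0.004 m and angle between the z axis of cover and the z axis of spigot_foot, either way round below 0.06 rad and angle between housing's own z axis and vertical above 1.9 rad and not (z of cover in the frame of housing above 0.0345 m or distance between cover and housing_rim above 0.006 m or angle between the z axis of cover and the z axis of housing, either way round above 0.12 rad) and linear speed of each of housing, cover below 0.01 m/s); the robot touches nothing.
It fails at once if the cover comes off the housing (opens by more than 4.5 mm, shifts by more than 6 mm or tips by more than 0.12 rad) (z of cover in the frame of housing above 0.0345 m or distance between cover and housing_rim above 0.006 m or angle between the z axis of cover and the z axis of housing, either way round above 0.12 rad).
It fails at once if the housing or cover is dropped or rammed onto the fixture (more than 60 N) (contact force between any of cover, housing and fixture above 60 N).
It fails at once if the bottle, jar, tray or screwdriver is moved by more than 20 mm or knocked over (distance of any of wash_bottle, paste_jar, screw_tray, driver from where it was at the start of the episode above 0.02 m or angle between any of wash_bottle, paste_jar, screw_tray's own z axis and vertical above 0.35 rad).
It also fails if it takes over 53 s, if anything falls off the work surface, if the arm or the gripper's body presses on something with over 40 N, if the wrist force passes 120 N, or if a joint passes its speed limit or range.

## Working session

There is one attempt and no reset: what is moved stays moved. The work goes in short steps, Python scripts to look and compute and a tool call to move; the robot and the scene stay as the last step left them, time stands still between calls to the robot, and variables do not carry over. Pictures are saved under pics/ and viewed, about 8 in all and at most 12, crops included, and the job is handed in when it is done.

Besides the shell and the picture viewer there is one more tool, called after "Call:" as a command line: name --argument value ..., lists and objects as JSON in quotes. send_rows: Moves the arm, as the interface text tells. Its arguments: {"type":"object","properties":{"moves":{"type":"string"}},"required":["moves"]}

```bash
ls; mkdir -p pics; python3 - <<'E'
from rig import *
import cv2,numpy as np
s=read_state();print(s)
for n in ("side","top"):
    c=capture(n);cv2.imwrite(f"pics/{n}0.png",c["image"]);print(n,c["mtx"],c["origin"],c["rotation"],c.keys())
    for t in ("housing","rest","fixture","cover","signal_post","wash_bottle","paste_jar","screw_tray","driver"):
        print(t,[(np.round(b["bbox"]).tolist(),round(b["p"],2)) for b in search_frame(c,t)])
    for t in ("cover_window","spigot_foot","rest_face"):
        print(t,[(np.round(b["pixel"]).tolist(),round(b["p"],2)) for b in mark_of(c,t)])
E
```

```text
pics
{'time_s': 0.0, 'joint_positions': array([ 6.47149887e+01,  3.02776764e+01,  8.21545337e+01, -1.38925736e-03,
        6.76891853e+01, -1.02282340e+01]), 'qvel': array([-0.10998314, -0.0838067 , -0.03838778, -0.03785401, -0.12387155,
       -0.06286227]), 'tau': array([-6.64363452e-04, -4.40042996e+01, -1.76592672e+01,  6.32340624e-02,
        5.82202524e-02, -1.55832513e-04]), 'position': array([0.16203771, 0.60288893, 0.22159574]), 'tcp_rot': array([[ 2.59766266e-01, -8.84679909e-04, -9.65671116e-01],
       [ 9.65669262e-01, -1.92534159e-03,  2.59767531e-01],
       [-2.08905787e-03, -9.99997755e-01,  3.54169399e-04]]), 'force': array([-0.21785499, -0.2972563 ,  0.62899534]), 'moment': array([ 0.09630244,  0.05047299, -0.06883248]), 'opening': 1.002002018415292}
side [[387.75878652   0.         318.81384137]
 [  0.         387.75878652 201.94803821]
 [  0.           0.           1.        ]] [ 0.44022846 -0.84526495  0.62280067] [[ 0.98931814  0.05332142 -0.13567038]
 [-0.14390392  0.50578068 -0.85057484]
 [ 0.0232656   0.86101262  0.50805117]] dict_keys(['image', 'z_map', 'mt
[... 1152 characters left out ...]
9.0, 187.0, 225.0, 230.0], 0.62), ([297.0, 210.0, 313.0, 233.0], 0.41)]
rest [([210.0, 197.0, 250.0, 241.0], 0.91)]
fixture [([347.0, 189.0, 404.0, 245.0], 0.87), ([200.0, 187.0, 224.0, 230.0], 0.24)]
cover [([188.0, 185.0, 217.0, 228.0], 0.64), ([208.0, 194.0, 250.0, 239.0], 0.28)]
signal_post [([288.0, 85.0, 316.0, 173.0], 0.73)]
wash_bottle [([293.0, 209.0, 314.0, 230.0], 0.9), ([298.0, 257.0, 317.0, 284.0], 0.38)]
paste_jar [([294.0, 259.0, 316.0, 282.0], 0.84)]
screw_tray [([441.0, 182.0, 480.0, 215.0], 0.66)]
driver [([148.0, 172.0, 163.0, 230.0], 0.78)]
cover_window [([203.0, 199.0], 0.75)]
spigot_foot [([212.0, 385.0], 0.97)]
rest_face [([269.0, 309.0], 0.72), ([210.0, 212.0], 0.64)]
```

View pictures.

```bash
python3 - <<'E'
import cv2,numpy as np
a=cv2.imread("pics/side0.png")[60:400,200:460];b=cv2.imread("pics/top0.png")[70:310,120:500]
a=cv2.resize(a,None,fx=1.45,fy=1.45);b=cv2.resize(b,None,fx=1.05,fy=1.05)
c=np.zeros((500,790,3),np.uint8);c[:a.shape[0],:a.shape[1]]=a;c[:b.shape[0],385:385+b.shape[1]]=b
cv2.imwrite("pics/v1.png",c)
E
```

```text
(no output)
```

View pics/v1.png

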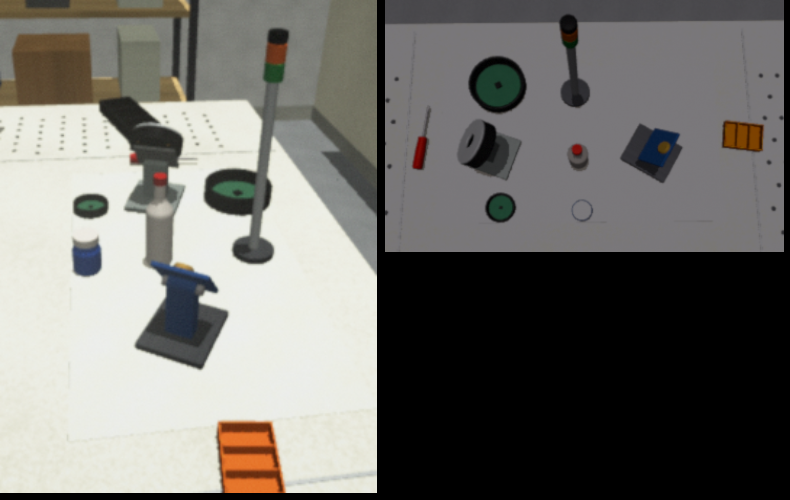

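```bash
cat > h.py <<'E'
from rig import *
import cv2,numpy as np
np.set_printoptions(precision=4,suppress=True)
def cloud(c):
    z=c["z_map"];K=c["mtx"];v,u=np.mgrid[0:400,0:640]
    P=np.stack([(u-K[0,2])/K[0,0]*z,-(v-K[1,2])/K[1,1]*z,-z],-1)
    if "rotation" in c: R,o=c["rotation"],c["origin"]
    else:
        s=c["state"];T=c["tool_from_camera"];Rt=np.array(s["tcp_rot"])
        R=Rt@T[:3,:3];o=Rt@T[:3,3]+s["position"]
    c["R"],c["o"]=np.array(R),np.array(o)
    W=P@c["R"].T+c["o"];W[z<=0]=np.nan
    return W
def shot(n):
    s=read_state();c=capture(n)
    if n=="wrist": c["state"]=s
    c["W"]=cloud(c);return c
def planefit(P,it=300,tol=.002,seed=0):
    r=np.random.default_rng(seed);best=None
    for _ in range(it):
        a=P[r.choice(len(P),3,False)];n=np.cross(a[1]-a[0],a[2]-a[0])
        if np.linalg.norm(n)<1e-9: continue
        n/=np.linalg.norm(n);m=abs((P-a[0])@n)<tol
        if best is None or m.sum()>best.sum(): best=m
    Q=P[best];c=Q.mean(0);n=np.linalg.svd(Q-c,full_matrices=False)[2][2]
    return (n if n[2]>0 else -n),c,best
E
python3 - <<'E'
from h import *
for n in ("top","side"):
    c=shot(n);W=c["W"]
    print(n,"table z",np.nanmedian(W[:,:,2]))
    for t in ("wash_bottle","paste_jar","signal_post","rest","fixture","cover","housing","screw_tray","driver"):
        for b in masks_of(c,t)[:3]:
            if b["p"]<.3: continue
            P=W[b["region"]];P=P[~np.isnan(P[:,0])];P=P[P[:,2]>.004]
            if len(P)<20: continue
            print(t,round(b["p"],2),len(P),"med",np.median(P,0),"min",np.percentile(P,3,axis=0),"max",np.percentile(P,97,axis=0))
            if t in("fixture","cover","housing"):
                q=P[P[:,2]>.09]
                if len(q)>30:
                    nn,cc,m=planefit(q);print("   plane",nn,cc,m.sum(),"tilt",np.degrees(np.arccos(nn[2])),"az",np.degrees(np.arctan2(nn[1],nn[0])))
    for t in ("spigot_foot","cover_window","rest_face"):
        for b in mark_of(c,t):
            r,q=np.round(b["pixel"]).astype(int);print(t,b["pixel"],b["p"],W[r,q])
E
```

```text
top table z -0.0006224998793175063
wash_bottle 0.88 338 med [0.5428 0.0004 0.1222] min [ 0.5279 -0.0183  0.0424] max [0.5628 0.0214 0.1814]
wash_bottle 0.33 899 med [ 0.5646 -0.1902  0.115 ] min [ 0.5246 -0.2279  0.0146] max [ 0.6079 -0.1551  0.1427]
paste_jar 0.64 1000 med [0.5572 0.2018 0.0121] min [0.5106 0.1636 0.0077] max [0.613  0.2477 0.0543]
paste_jar 0.55 301 med [ 0.4198 -0.0068  0.0746] min [ 0.3997 -0.027   0.0453] max [0.4419 0.0144 0.0781]
signal_post 0.67 1343 med [0.7262 0.0088 0.2038] min [ 0.7023 -0.0198  0.0108] max [0.7579 0.0397 0.421 ]
rest 0.95 996 med [0.5573 0.2018 0.0121] min [0.5106 0.1635 0.0077] max [0.6133 0.2474 0.0513]
rest 0.54 1338 med [0.7261 0.0087 0.2013] min [ 0.7022 -0.0198  0.0107] max [0.7579 0.0397 0.421 ]
fixture 0.63 1978 med [ 0.5611 -0.1835  0.0143] min [ 0.5075 -0.2524  0.0084] max [ 0.6264 -0.1278  0.1416]
   plane [0.382  0.6708 0.6357] [ 0.5638 -0.1906  0.1164] 513 tilt 50.53121780311016 az 60.338315345590146
cover 0.67 663 med [0.5779 0.2429 0.1552] min [0.533  0.2112 0.11  ] max [0.624  0.2796 0.1864]
   plane [0.2576 0.7162 0.6486]
[... 1330 characters left out ...]
098 -0.4236  0.0123] min [ 0.5713 -0.4778  0.0041] max [ 0.6435 -0.3837  0.0236]
housing 0.78 972 med [0.7418 0.2133 0.0197] min [0.6845 0.1419 0.0082] max [0.8103 0.2845 0.0418]
housing 0.66 472 med [0.5697 0.2019 0.1635] min [0.525  0.1864 0.1338] max [0.6201 0.2255 0.1832]
   plane [0.2548 0.7255 0.6393] [0.5695 0.2011 0.1499] 179 tilt 50.258715015214904 az 70.65092000056909
housing 0.65 346 med [0.4289 0.2056 0.0112] min [0.3958 0.1638 0.0054] max [0.4622 0.2362 0.0227]
screw_tray 0.63 1510 med [ 0.6095 -0.4231  0.0122] min [ 0.5712 -0.4779  0.0041] max [ 0.6434 -0.3837  0.0236]
spigot_foot [247.2, 323.2] 0.59 [ 0.5517 -0.2165  0.1392]
rest_face [160.0, 308.2] 0.79 [0.572  0.2074 0.1417]
```

Call:
send_rows --moves "87 0 0 0 7; 87 0 0 0 0; 87 0 0 0 0"

```text
time_s: 2.85
position: [0.1623, 0.6035, 0.2225]
tcp_rot: [[0.373, 0.0, -0.928], [0.928, -0.0, 0.373], [0.0, -1.0, -0.0]]
force: [0.1, -0.2, -0.5]
opening: 0.993
```

Call:
send_rows --moves "87 40 0 0 0; 87 40 0 0 0; 87 40 0 0 0; 87 40 0 0 0; 87 40 0 0 0; 87 40 0 0 0; 87 30 0 0 0"

```text
time_s: 3.43
position: [0.2648, 0.8557, 0.222]
tcp_rot: [[0.373, 0.001, -0.928], [0.928, 0.001, 0.373], [0.001, -1.0, -0.0]]
force: [0.2, 0.2, -0.1]
opening: 0.998
```

Call:
send_rows --moves "87 30 0 0 0; 87 30 0 0 0; 87 30 0 0 0"

```text
time_s: 3.68
position: [0.2857, 0.9013, 0.2025]
tcp_rot: [[0.373, 0.001, -0.928], [0.928, 0.01, 0.373], [0.01, -1.0, 0.003]]
force: [-0.9, -2.9, -3.0]
opening: 1.0
```

```bash
python3 -c "
from h import *
s=read_state();print(s['time_s'],s['joint_positions'],s['position'],s['tcp_rot'])"
```

```text
3.6833 [ 65.609   64.0424  13.0363   0.2004 102.3821  -2.4397] [0.2857 0.9013 0.2025] [[ 0.3731  0.0008 -0.9278]
 [ 0.9277  0.01    0.3731]
 [ 0.0095 -0.9999  0.003 ]]
```

Call:
send_rows --moves "87 40 0 0 0; 87 40 0 0 0; 87 40 0 0 0; 87 40 0 0 0; 87 40 0 0 0; 87 40 0 0 0"

```text
time_s: 4.18
position: [0.3197, 0.951, 0.1914]
tcp_rot: [[0.368, 0.057, -0.928], [0.912, 0.173, 0.373], [0.182, -0.983, 0.012]]
force: [-0.8, -0.4, 0.5]
opening: 1.003
```

```bash
python3 -c "
from h import *
s=read_state();print(s['time_s'],s['joint_positions'],s['position'],s['tcp_rot'])"
```

```text
4.1833 [64.6669 65.2595 12.5137  1.2996 91.7877 -3.2382] [0.3197 0.951  0.1914] [[ 0.3683  0.057  -0.9279]
 [ 0.9117  0.1734  0.3725]
 [ 0.1822 -0.9832  0.0119]]
```

Call:
send_rows --moves "87 41 0 0 0; 87 41 0 0 0; 87 41 0 0 0; 87 41 0 0 0; 87 41 0 0 0; 87 41 0 0 0; 87 41 0 0 0; 87 41 0 0 0; 87 41 0 0 0; 87 41 0 0 0"

```text
time_s: 5.02
position: [0.362, 1.0112, 0.2375]
tcp_rot: [[0.344, 0.139, -0.928], [0.834, 0.408, 0.371], [0.431, -0.902, 0.025]]
force: [-0.5, -0.4, 0.5]
opening: 1.002
```

```bash
python3 -c "
from h import *
s=read_state();print(s['time_s'],s['joint_positions'],s['position'],s['tcp_rot']);y=s['tcp_rot'][:,1];print(np.degrees([np.arctan2(y[1],y[0]),np.arcsin(y[2])]))"
```

```text
5.0167 [63.4158 63.9442 12.545   3.4116 78.1832 -4.4492] [0.362  1.0112 0.2375] [[ 0.3444  0.1392 -0.9284]
 [ 0.8342  0.4083  0.3707]
 [ 0.4306 -0.9022  0.0245]]
[ 71.1765 -64.4474]
```

Call:
send_rows --moves "87 10 0 -40 0; 87 10 0 -40 0; 87 20 0 -40 0; 87 20 0 -36 0; 87 30 0 -28 0; 87 38 0 -15 0; 87 41 0 0 0; 87 41 0 0 0; 87 41 0 0 0; 87 41 0 0 0; 87 41 0 0 0"

```text
time_s: 5.93
position: [0.5217, 0.9785, 0.332]
tcp_rot: [[0.303, 0.229, -0.925], [0.734, 0.563, 0.38], [0.607, -0.794, 0.003]]
force: [-0.0, -0.1, -0.6]
opening: 0.999
```

```bash
python3 -c "
from h import *
s=read_state();print(s['time_s'],s['joint_positions'],s['position'],s['tcp_rot']);y=s['tcp_rot'][:,1];print(np.degrees([np.arctan2(y[1],y[0]),np.arcsin(y[2])]))"
```

```text
5.9333 [ 53.8506  60.1425  12.5258   8.9482  70.9818 -13.9064] [0.5217 0.9785 0.332 ] [[ 0.3033  0.2289 -0.925 ]
 [ 0.7343  0.5626  0.38  ]
 [ 0.6074 -0.7944  0.0026]]
[ 67.8621 -52.6013]
```

```bash
cat > geo.py <<'E'
from h import *
def fit_disc(P,n,c):
    # circle from outer points in plane
    a=np.cross(n,[0,0,1]);a/=np.linalg.norm(a);b=np.cross(n,a)
    Q=np.c_[(P-c)@a,(P-c)@b].astype(np.float32)
    (x,y),r=cv2.minEnclosingCircle(Q);return c+x*a+y*b,r
E
python3 - <<'E'
from geo import *
from scipy.optimize import least_squares
c=shot("top");W=c["W"]
def box(lo,hi):
    m=np.all((W>lo)&(W<hi),-1);return W[m]
P=box([.5,.17,.09],[.66,.33,.21])
n,cc,m=planefit(P);Q=P[m];Q=Q[np.linalg.norm(Q-np.median(Q,0),axis=1)<.062]
print("cover",n,np.degrees([np.arctan2(n[1],n[0]),np.arccos(n[2])]),len(Q),*fit_disc(Q,n,cc))
P=box([.48,-.28,.07],[.66,-.12,.2])
f,fc,m=planefit(P);Q=P[m]
print("plate",f,np.degrees([np.arctan2(f[1],f[0]),np.arccos(f[2])]),len(Q))
x=np.array([f[0],f[1],0]);x=np.cross(np.cross(f,[f[0],f[1],0]),f);x/=np.linalg.norm(x);y=np.cross(f,x)
q=np.c_[(Q-fc)@x,(Q-fc)@y];lo,hi=np.percentile(q,[1,99],axis=0);print("plate ext",lo,hi)
S=P[((P-fc)@f>.004)&((P-fc)@f<.012)];print("spigot n",len(S))
s2=S[((S-fc)@f)>.006];print("top centre",np.median(s2,0),s2.mean(0),"foot",s2.mean(0)-f*((s2-fc)@f).mean())
ctr=fc+x*(lo[0]+.017)+y*(lo[1]+hi[1])/2;print("foot from plate",ctr)
t=np.cross(f,n);t/=np.linalg.norm(t);t*=-np.sign(t[2]);print("tool y",t,np.degrees([np.arctan2(t[1],t[0]),np.arcsin(t[2])]))
d=c["image"]
E
```

```text
cover [0.2588 0.7177 0.6465] [70.1709 49.7198] 582 [0.5794 0.2478 0.1487] 0.055341754108667374
plate [0.381  0.6587 0.6489] [59.9546 49.5441] 641
plate ext [-0.0404 -0.0447] [0.04   0.0434]
spigot n 92
top centre [ 0.5631 -0.1972  0.1363] [ 0.5625 -0.1971  0.1365] foot [ 0.5593 -0.2027  0.1311]
foot from plate [ 0.5598 -0.2018  0.1299]
tool y [ 0.2941  0.579  -0.7604] [ 63.0729 -49.5022]
```

Call:
send_rows --moves "87 41 0 0 0; 87 41 0 0 0; 87 0 0 0 0"

```text
time_s: 6.23
position: [0.5202, 0.9845, 0.3649]
tcp_rot: [[0.293, 0.251, -0.923], [0.704, 0.596, 0.385], [0.647, -0.763, -0.002]]
force: [-0.5, -0.4, 0.7]
opening: 1.002
```

```bash
cat > kin.py <<'E'
from h import *
from scipy.spatial.transform import Rotation as Ro
from scipy.optimize import least_squares
D=[([64.715,30.2777,82.1545,0,67.689,-10.228],[.16204,.60289,.2216]),([65.609,64.0424,13.0363,.2004,102.3821,-2.4397],[.2857,.9013,.2025]),
([64.6669,65.2595,12.5137,1.2996,91.7877,-3.2382],[.3197,.951,.1914]),([63.4158,63.9442,12.545,3.4116,78.1832,-4.4492],[.362,1.0112,.2375]),([53.8506,60.1425,12.5258,8.9482,70.9818,-13.9064],[.5217,.9785,.332])]
def fk(q,p):
    a1,h1,L2,L3,a3,d6,off=p
    R=lambda ax,a:Ro.from_euler(ax,a,degrees=True).as_matrix()
    R1=R('z',q[0]);R2=R1@R('y',q[1]);R3=R1@R('y',q[1]+q[2]);R6=R3@R('z',q[3])@R('y',q[4])@R('z',q[5])
    pos=R1@[a1,off,h1]+R2@[0,0,L2]+R3@[a3,0,L3]+R6@[0,0,d6]
    # R6 z = approach = tool y
    return pos,R6
E
python3 - <<'E'
from kin import *
s=read_state();print(s['time_s'],s['joint_positions'],s['position'],s['tcp_rot'])
D.append((s['joint_positions'],s['position']))
f=lambda p:np.concatenate([fk(q,p)[0]-x for q,x in D]+[1e-3*(np.array(p)-[0,.3,.45,.45,0,.3,.11])])
r=least_squares(f,[0,.3,.45,.45,0,.3,.11]);print(r.x,f(r.x)[:-7].reshape(-1,3)*1000)
print(fk(s['joint_positions'],r.x)[1].T@s['tcp_rot'])
y=s['tcp_rot'][:,1]
print(y@[0.2588,0.7177,0.6465],y@[0.381,0.6587,0.6489],s['tcp_rot'].T@[0.2588,0.7177,0.6465])
E
```

```text
6.2333 [ 54.1128  58.7074  12.4908   8.9829  69.4698 -13.4077] [0.5202 0.9845 0.3649] [[ 0.2926  0.2509 -0.9227]
 [ 0.7043  0.5962  0.3854]
 [ 0.6469 -0.7626 -0.0022]]
[0.0002 0.2743 0.5879 0.3916 0.1142 0.3055 0.111 ] [[-0.0089  0.0062  0.0006]
 [-0.0404  0.0186  0.0081]
 [ 0.0219 -0.026   0.006 ]
 [ 0.0043  0.0054 -0.0329]
 [ 0.0198 -0.0164  0.0282]
 [ 0.0018  0.0072 -0.01  ]]
[[-1. -0.  0.]
 [ 0.  0.  1.]
 [-0.  1. -0.]]
-0.00019410283844643317 -0.006541127747906135 [ 0.9994 -0.0002  0.0364]
```

```bash
cat >> kin.py <<'E'
p0=np.array([0.0002,0.2743,0.5879,0.3916,0.1142,0.3055,0.111])
_f=lambda p:np.concatenate([fk(q,p)[0]-x for q,x in D]+[1e-3*(np.array(p)-[0,.3,.45,.45,0,.3,.11])])
p0=least_squares(_f,p0).x
M6=np.array([[-1,0,0],[0,0,1],[0,1,0.]])
lo=np.array([-176.69,-43.24,12.49,-82,0,-163.58]);hi=np.array([176.69,126.21,139.97,262,151.66,163.58])
def ik(pos,R,q0):
    def e(q):
        x,r=fk(q,p0);r=r@M6
        return np.r_[(x-pos)*5,Ro.from_matrix(R.T@r).as_rotvec()]
    L=np.array(lo);H=np.array(hi);L[5]=-400;H[5]=400
    r=least_squares(e,np.clip(q0,L+.1,H-.1),bounds=(L,H),x_scale=30.);return r.x,np.abs(r.fun).max()
nh=np.array([0.2588,0.7177,0.6465]);nf=np.array([0.381,0.6587,0.6489]);C=np.array([0.5794,0.2478,0.1487]);S=np.array([.5596,-.2022,.1305])
E
python3 - <<'E'
from kin import *
s=read_state();t=s['tcp_rot'][:,1];x0=s['tcp_rot'][:,0]
def Rx(x): x=x-t*(x@t);x/=np.linalg.norm(x);return np.c_[x,t,np.cross(x,t)]
q=s['joint_positions']
ang=lambda a,b:np.degrees(np.arctan2(np.cross(a,b)@t,a@b))
print("yaw x0->nh",ang(x0,nh),"nh->-nf",ang(nh,-nf))
G=C-.018*nh-.024*t;F=S+.018*nf-.024*t
print("TCP grasp",G,"place",F)
pts=[("pre",G-.16*t,nh),("grasp",G,nh),("lift",G+[-.03,-.03,.16],nh),("mid",[.47,0,.38],nh),("midflip",[.47,-.0,.38],-nf),("abovefix",F+.1*nf+[0,0,.05],nh),("abovefixF",F+.1*nf+[0,0,.05],-nf),("place",F,-nf),("retreat",F-.12*t,-nf)]
for n,P,x in pts:
    q,e=ik(np.array(P),Rx(np.array(x)),q);print(n,np.round(P,3),q,"err",round(e,4))
E
```

```text
yaw x0->nh -2.0844725466197263 nh->-nf -172.2266515105158
TCP grasp [0.5687 0.2206 0.1554] place [ 0.5604 -0.2047  0.1605]
pre [0.529 0.125 0.277] [ -21.2856   18.7889  106.7598   46.6509   62.7745 -116.1254] err 0.0
grasp [0.569 0.221 0.155] [  -8.5285   33.4487  107.6995   60.5432   46.0456 -124.6738] err 0.0
lift [0.539 0.191 0.315] [ -12.8495   16.0525  103.2013   46.2155   61.9391 -105.4412] err 0.0
mid [0.47 0.   0.38] [ -39.6809    8.865   101.3101   38.419    85.0127 -117.8985] err 0.0
midflip [ 0.47 -0.    0.38] [ -39.6809    8.865   101.3101   38.419    85.0127 -290.1251] err 0.0
abovefix [ 0.599 -0.139  0.275] [ -42.025    30.5363   85.1007   38.0812   82.0594 -123.0077] err 0.0
abovefixF [ 0.599 -0.139  0.275] [ -42.025    30.5363   85.1007   38.0812   82.0594 -295.2343] err 0.0
place [ 0.56  -0.205  0.16 ] [ -48.9645   39.6117   89.0606   36.8969   75.2846 -308.0713] err 0.0
retreat [ 0.53  -0.276  0.252] [ -55.2023   34.4885   81.4493   33.1212   88.7367 -305.0781] err 0.0
```

```bash
cat > step.py <<'E'
import sys
from kin import *
# usage: step.py x y z  -> total tool shift mm to the world TCP target
def run(target,note=""):
    s=read_state();R=s['tcp_rot'];d=R.T@(np.array(target)-s['position'])*1000
    print(note,"t",s['time_s'],"pos",s['position'],"tool shift mm",d,"rows@38:",np.abs(d).max()/38);return s
E
python3 - <<'E'
from step import *
s=run([.50,.12,.36]);R=s['tcp_rot']
q=s['joint_positions']
for k in np.linspace(0,1,7):
    q,e=ik(s['position']*(1-k)+k*np.array([.5,.12,.36]),R,q);print(q,round(e,5))
E
```

```text
t 6.2333 pos [0.5202 0.9845 0.3649] tool shift mm [-617.8716 -516.7368 -314.5806] rows@38: 16.25977766350085
[ 54.1126  58.7031  12.4969   8.9832  69.4678 -13.4082] 1e-05
[ 48.1727  41.886   48.2288  15.4649  52.1844 -24.5431] 0.0
[ 40.1827  30.7789  69.6521  24.4539  45.1766 -39.2033] 0.0
[ 29.2636  21.811   85.3647  34.52    44.5394 -57.024 ] 0.0
[ 14.5182  14.7045  96.5502  42.1329  50.0498 -75.3384] 0.0
[ -3.9287  10.2663 102.9007  44.6876  60.489  -92.0063] 0.0
[ -23.383     9.7322  103.757    42.6599   72.6532 -106.2964] 0.0
```

Call:
send_rows --moves "60 -15 -12 -7 0; 60 -18 -15 -9 0; 60 -24 -20 -12 0; 60 -24 -20 -12 0; 60 -24 -20 -12 0; 60 -24 -20 -12 0; 60 -24 -20 -12 0; 60 -24 -20 -12 0; 60 -24 -20 -12 0; 60 -24 -20 -12 0; 60 -24 -20 -12 0; 60 -24 -20 -12 0; 60 -24 -20 -12 0; 60 -24 -20 -12 0; 60 -24 -20 -12 0; 60 -24 -20 -12 0; 60 -24 -20 -12 0; 60 -24 -20 -12 0; 60 -24 -20 -12 0; 60 -24 -20 -12 0"

```text
time_s: 7.9
position: [0.5022, 0.3339, 0.3594]
tcp_rot: [[0.294, 0.251, -0.922], [0.708, 0.591, 0.387], [0.642, -0.766, -0.004]]
force: [1.0, 0.4, 0.5]
opening: 0.69
```

Call:
send_rows --moves "60 -24 -20 -12 0; 60 -24 -20 -12 0; 60 -24 -20 -12 0; 60 -24 -20 -12 0; 60 -24 -20 -12 0; 60 -24 -20 -12 0; 60 0 0 0 -2.1; 60 0 0 0 0"

```text
time_s: 8.57
position: [0.4972, 0.1321, 0.3589]
tcp_rot: [[0.263, 0.254, -0.931], [0.721, 0.589, 0.365], [0.641, -0.767, -0.028]]
force: [-0.3, 0.3, 0.7]
opening: 0.693
```

```bash
python3 - <<'E'
from step import *
s=read_state();R=s['tcp_rot'];t=R[:,1];print(R,R.T@nh,R.T@nf)
G=C-.018*nh-.024*t
run(G-.13*t,"pre")
c=shot("wrist");cv2.imwrite("pics/w1.png",c["image"])
W=c["W"];ok=~np.isnan(W[...,0])
m=ok&(np.linalg.norm(np.nan_to_num(W)-C,axis=-1)<.09)&(W[...,2]>.09)
v,u=np.where(m);print("pix",u.min() if len(u) else 0,u.max() if len(u) else 0,v.min() if len(v) else 0,v.max() if len(v) else 0,len(u))
E
```

```text
[[ 0.2632  0.2537 -0.9308]
 [ 0.7212  0.5891  0.3645]
 [ 0.6408 -0.7672 -0.0279]] [ 1.     -0.0075  0.0027] [ 0.9911 -0.0131 -0.1326]
pre t 8.5667 pos [0.4972 0.1321 0.3589] tool shift mm [-47.6177  96.3686 -28.514 ] rows@38: 2.536016534132564
pix 265 306 159 231 2503
```

View pics/w1.png

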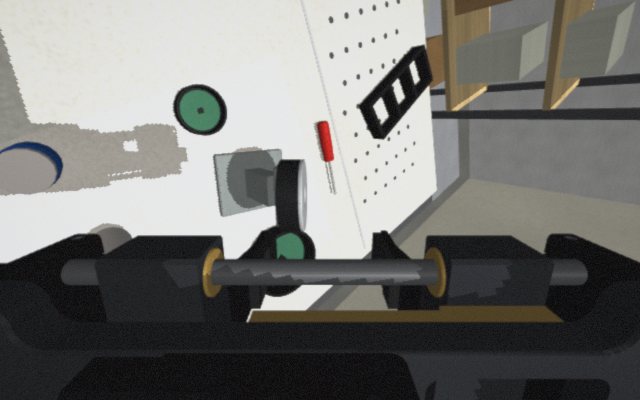

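Call:
send_rows --moves "60 -12 20 -7 0; 60 -12 20 -7 0; 60 -12 20 -7 0; 60 -12 20 -7.5 0; 60 0 0 0 0"

```text
time_s: 9.03
position: [0.5288, 0.1385, 0.2635]
tcp_rot: [[0.265, 0.244, -0.933], [0.721, 0.592, 0.359], [0.64, -0.768, -0.019]]
force: [-0.9, 0.3, -0.4]
opening: 0.692
```

```bash
python3 - <<'E'
from step import *
s=read_state();R=s['tcp_rot'];t=R[:,1]
G=C-.018*nh-.024*t
run(G,"grasp")
c=shot("wrist");W=c["W"]
img=c["image"]
L=(W-s['position'])@R
m=~np.isnan(W[...,0])&(np.linalg.norm(np.nan_to_num(W)-(C-.018*nh),axis=-1)<.085)&(W[...,2]>.10)&(L[...,1]>.02)
P=L[m];print("n",len(P),"tool x pct",np.percentile(P[:,0],[1,3,10,50,90,97,99])*1000,"ymin",np.percentile(P[:,1],[.5,2])*1000,"z",np.percentile(P[:,2],[1,50,99])*1000)
ex=L.reshape(-1,3)
# cylinder side: fit z centre from curvature: points with x in mid
Q=P[(P[:,0]>np.percentile(P[:,0],10))&(P[:,0]<np.percentile(P[:,0],90))]
r=least_squares(lambda a:np.hypot(Q[:,1]-a[0],Q[:,2]-a[1])-.055,[np.min(Q[:,1])+.055,0],loss='soft_l1',f_scale=.002);print("axis y,z in tool mm",r.x*1000,"expect",(R.T@(C-.018*nh-s['position']))*1000)
cv2.imwrite("pics/w2.png",img)
E
```

```text
grasp t 9.0333 pos [0.5288 0.1385 0.2635] tool shift mm [  0.6936 141.3507  -5.8285] rows@38: 3.7197556734016404
n 3496 tool x pct [-23.7482 -22.6522 -19.0578  -0.856   15.1781  17.9265  18.7987] ymin [110.6207 111.1347] z [-50.3832   7.6727  49.4139]
axis y,z in tool mm [166.811  -4.489] expect [  0.6936 165.3507  -5.8285]
```

Call:
send_rows --moves "60 0 33 -2.5 0; 60 0.5 33 -2.5 0; 60 0 33 0 0; 60 0 22 0 0; 60 0 15 0 0; 60 0 5 0 0; 60 0 0 0 0"

```text
time_s: 9.67
position: [0.5694, 0.2206, 0.1598]
tcp_rot: [[0.26, 0.248, -0.933], [0.722, 0.592, 0.359], [0.642, -0.766, -0.025]]
force: [0.2, -0.1, -0.1]
opening: 0.689
```

```bash
python3 - <<'E'
from step import *
s=read_state();R=s['tcp_rot'];t=R[:,1]
run(C-.018*nh-.024*t,"grasp");print(s['force'],R.T@nh)
c=shot("side");cv2.imwrite("pics/s2.png",cv2.resize(c["image"][60:260,180:440],None,fx=2.5,fy=2.5,interpolation=cv2.INTER_CUBIC))
E
```

```text
grasp t 9.6667 pos [0.5694 0.2206 0.1598] tool shift mm [-2.8803  3.2118  0.7659] rows@38: 0.08452137489727432
[ 0.2194 -0.1113 -0.1381] [ 1.     -0.0061 -0.0006]
```

View pics/s2.png

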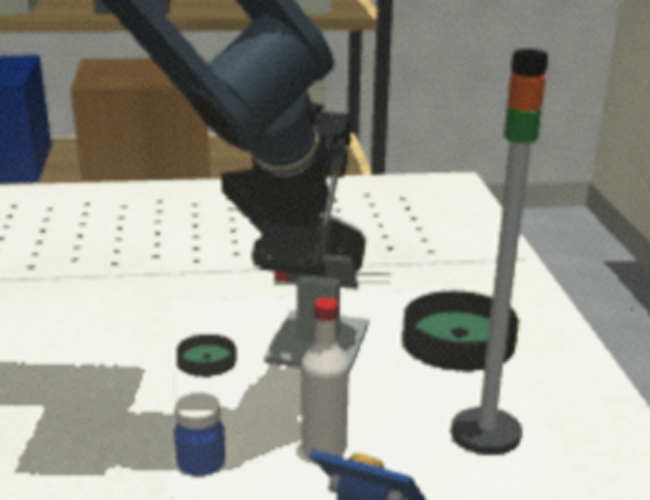

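Call:
send_rows --moves "60 -1 2 0.5 0; 60 -1 1 0 0; 45 0 0 0 0; 40 0 0 0 0; 34 0 0 0 0; 25 0 0 0 0; 25 0 0 0 0; 25 0 0 0 0; 25 0 0 0 0; 25 0 0 0 0"

```text
time_s: 10.55
position: [0.5697, 0.22, 0.1562]
tcp_rot: [[0.261, 0.25, -0.932], [0.721, 0.592, 0.361], [0.642, -0.766, -0.026]]
force: [1.0, 1.0, 3.9]
opening: 0.408
```

```bash
python3 - <<'E'
from step import *
s=read_state();R=s['tcp_rot'];t=R[:,1]
print(s['opening']*87,s['force'],s['moment'])
run(C-.018*nh-.024*t,"grasp")
E
```

```text
35.46475028624627 [0.9817 0.962  3.8505] [ 0.2325 -0.064   0.0534]
grasp t 10.55 pos [0.5697 0.22   0.1562] tool shift mm [-0.2294  0.691   1.1463] rows@38: 0.030164873869822164
```

Call:
send_rows --moves "25 3 0 0 0; 25 5 0 0 0; 25 8 0 0 0; 25 10 0 0 0; 25 12 0 0 0; 25 12 -2 0 0; 25 8 -12 0 0; 25 0 -20 0 0; 25 0 0 0 0"

```text
time_s: 11.3
position: [0.5763, 0.2407, 0.2201]
tcp_rot: [[0.26, 0.251, -0.932], [0.723, 0.59, 0.36], [0.64, -0.767, -0.028]]
force: [0.2, 0.0, -2.5]
opening: 0.411
```

```bash
python3 - <<'E'
from step import *
s=read_state()
print(s['opening']*87,s['force'],s['moment'])
run([.48,.13,.37],"flip")
E
```

```text
35.733612248487894 [ 0.1759  0.0455 -2.5005] [-0.6372  0.2213 -0.0277]
flip t 11.3 pos [0.5763 0.2407 0.2201] tool shift mm [  -9.0675 -204.5605   45.6595] rows@38: 5.383171499200034
```

Call:
send_rows --moves "25 -0.5 -12 2 0; 25 -1 -20 5 0; 25 -1 -25 6 0; 25 -1 -25 6 0; 25 -1 -25 6 0; 25 -1 -25 6 0; 25 -1 -25 6 0; 25 -1 -22 5 0; 25 -1 -15 3 0; 25 -0.5 -8 1 0; 25 0 0 0 0"

```text
time_s: 12.22
position: [0.4803, 0.1312, 0.3673]
tcp_rot: [[0.262, 0.251, -0.932], [0.722, 0.59, 0.362], [0.641, -0.767, -0.027]]
force: [0.7, -0.7, -3.5]
opening: 0.41
```

```bash
python3 - <<'E'
from step import *
s=read_state()
print(s['opening']*87,s['force'],s['moment'],s['joint_positions'])
run([.48,.13,.37],"flip")
c=shot("wrist");W=c["W"];R=s['tcp_rot'];L=(W-s['position'])@R
m=~np.isnan(W[...,0])&(np.abs(L[...,0])<.03)&(L[...,1]>-.05)&(L[...,1]<.1)&(np.abs(L[...,2])<.07)
P=L[m]*1000;print(len(P),np.percentile(P,[1,50,99],axis=0))
cv2.imwrite("pics/w3.png",c["image"][100:330,150:480])
E
```

```text
35.68243270880238 [ 0.7335 -0.7365 -3.4633] [-0.6202  0.2496 -0.0071] [ -22.7658    7.1736  105.4346   42.1921   72.6614 -107.1152]
flip t 12.2167 pos [0.4803 0.1312 0.3673] tool shift mm [ 0.8182 -2.8834 -0.1868] rows@38: 0.07587973671835298
9940 [[-25.2628 -49.5675 -32.6853]
 [  0.4507 -22.5423  20.9023]
 [ 26.6153  19.8799  56.5083]]
```

View pics/w3.png

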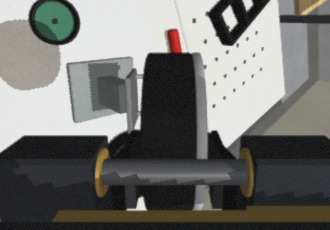

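Call:
send_rows --moves "25 0 0 0 2; 25 0 0 0 3.5; 25 0 0 0 5; 25 0 0 0 5; 25 0 0 0 5; 25 0 0 0 5; 25 0 0 0 5; 25 0 0 0 5; 25 0 0 0 5; 25 0 0 0 5; 25 0 0 0 5; 25 0 0 0 5; 25 0 0 0 5; 25 0 0 0 5; 25 0 0 0 5; 25 0 0 0 5; 25 0 0 0 5; 25 0 0 0 5; 25 0 0 0 5; 25 0 0 0 5"

```text
time_s: 13.93
position: [0.4801, 0.1328, 0.3653]
tcp_rot: [[0.902, 0.246, 0.355], [-0.43, 0.592, 0.682], [-0.042, -0.767, 0.64]]
force: [1.5, 0.7, -0.9]
opening: 0.411
```

Call:
send_rows --moves "25 0 0 0 5; 25 0 0 0 5; 25 0 0 0 5; 25 0 0 0 5; 25 0 0 0 5; 25 0 0 0 5; 25 0 0 0 5; 25 0 0 0 5; 25 0 0 0 5; 25 0 0 0 5; 25 0 0 0 5; 25 0 0 0 5; 25 0 0 0 5; 25 0 0 0 5; 25 0 0 0 5; 25 0 0 0 5; 25 0 0 0 4.5; 25 0 0 0 3.5; 25 0 0 0 2.5; 25 0 0 0 1.8"

```text
time_s: 15.6
position: [0.4801, 0.1328, 0.3652]
tcp_rot: [[-0.389, 0.246, 0.888], [-0.665, 0.592, -0.456], [-0.638, -0.767, -0.067]]
force: [0.1, -1.0, -2.5]
opening: 0.41
```

Call:
send_rows --moves "25 0 0 0 0; 25 0 0 0 0"

```text
time_s: 15.77
position: [0.4801, 0.1327, 0.3657]
tcp_rot: [[-0.386, 0.247, 0.889], [-0.666, 0.592, -0.454], [-0.638, -0.767, -0.064]]
force: [0.4, 0.8, -2.5]
opening: 0.41
```

```bash
python3 - <<'E'
from step import *
s=read_state();R=s['tcp_rot'];t=R[:,1]
print(s['opening']*87,s['force'],s['joint_positions'],R, "nf in tool",R.T@nf)
F=S+.018*nf-.024*t
run([.50,-.05,.37],"a");run(F+.09*nf+[0,0,.06],"above");run(F,"F")
c=shot("wrist");cv2.imwrite("pics/w4.png",c["image"][60:330,130:500]);
W=c["W"];L=(W-s['position'])@R
m=~np.isnan(W[...,0])&(np.abs(L[...,0])<.03)&(L[...,1]>-.034)&(L[...,1]<.1)&(np.abs(L[...,2])<.07)
P=L[m]*1000;print(len(P),np.percentile(P,[1,10,50,90,99],axis=0))
q=s['joint_positions'];a=s['position'].copy()
for b in ([.48,-.06,.37],F+.09*nf+[0,0,.06],F):
    q,e=ik(np.array(b),R,q);print(q,e)
E
```

```text
35.654390905093194 [ 0.4015  0.8387 -2.5493] [-22.592    7.3787 105.4822  42.231   72.6272  80.6357] [[-0.3861  0.247   0.8888]
 [-0.666   0.592  -0.4538]
 [-0.6383 -0.7672 -0.0641]] nf in tool [-1.     -0.0138 -0.0019]
a t 15.7667 pos [0.4801 0.1327 0.3657] tool shift mm [ 111.2363 -106.5479  100.2964] rows@38: 2.9272699965554922
above t 15.7667 pos [0.4801 0.1327 0.3657] tool shift mm [196.1667 -69.7121 233.6352] rows@38: 6.148294380424956
F t 15.7667 pos [0.4801 0.1327 0.3657] tool shift mm [324.4586 -22.445  237.6455] rows@38: 8.538385027398434
9180 [[-26.2606 -31.6154 -33.7843]
 [-16.5015 -28.1328 -18.5437]
 [ -1.301  -21.6354  22.6913]
 [ 14.4582  -0.5826  49.117 ]
 [ 24.2001  20.5728  55.5665]]
[-44.4024  12.7696  97.5972  36.6086  87.4732  66.3702] 1.500035296492273e-12
[-42.5518  30.2519  84.722   37.443   82.7666  64.9551] 2.0211037705789066e-13
[-48.7874  39.4966  88.9939  36.565   75.1522  52.3595] 1.495854378438406e-12
```

View pics/w4.png

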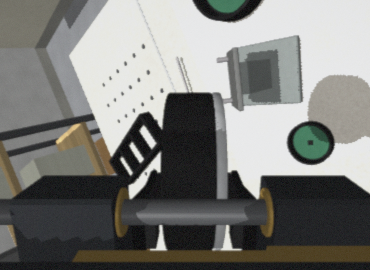

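Call:
send_rows --moves "25 10 -10 9 0; 25 18 -18 16 0; 25 20 -20 19 0; 25 20 -20 19 0; 25 20 -18 18 0; 25 19 -12 20 0; 25 16 0 22 0; 25 14 8 22 0; 25 14 8 22 0; 25 14 8 22 0; 25 14 8 20 0; 25 10 7 15 0; 25 6 4 9 0; 25 0 0 0 0; 25 0 0 0 0"

```text
time_s: 17.07
position: [0.5982, -0.1357, 0.2695]
tcp_rot: [[-0.386, 0.248, 0.889], [-0.665, 0.593, -0.454], [-0.639, -0.766, -0.064]]
force: [-0.7, 0.2, -1.2]
opening: 0.411
```

```bash
cat > meas.py <<'E'
from step import *
from geo import *
def go(save=None):
    s=read_state();R=s['tcp_rot'];t=R[:,1]
    print(s['opening']*87,s['force'],"nf in tool",R.T@nf)
    c=shot("top");W=c["W"]
    X0=s['position']+.024*t+.018*nf   # expected centre of back face
    P=W[~np.isnan(W[...,0])];L=(P-X0)
    P=P[(np.linalg.norm(L,axis=1)<.07)&(abs(L@nf)<.008)]
    n,cc,m=planefit(P,tol=.0015);Q=P[m];Q=Q[np.linalg.norm(Q-X0,axis=1)<.062]
    ctr,r=fit_disc(Q,n,cc)
    print("back n",n,"vs nf deg",np.degrees(np.arccos(n@nf)),len(Q),"centre",ctr,"r",r,"expected",X0,"diff tool mm",(R.T@(ctr-X0))*1000)
    win=ctr-.036*nf
    print("window-spigot in tool mm",(R.T@(win-S))*1000)
    if save: cv2.imwrite(save,cv2.resize(c["image"][120:290,290:490],None,fx=3.5,fy=3.5,interpolation=cv2.INTER_CUBIC))
    return c
E
python3 - <<'E'
from meas import *
s=read_state();t=s['tcp_rot'][:,1];run(S+.018*nf-.024*t,"F");go("pics/t5.png")
E
```

```text
F t 17.0667 pos [ 0.5982 -0.1357  0.2695] tool shift mm [129.9929  33.3626   4.7108] rows@38: 3.4208650470438022
35.78076533385679 [-0.7015  0.1926 -1.2044] nf in tool [-1.     -0.0124 -0.0021]
back n [0.3826 0.6634 0.6431] vs nf deg nan 846 centre [ 0.6121 -0.1098  0.2619] r 0.05524012818932533 expected [ 0.611  -0.1097  0.2628] diff tool mm [0.3357 0.8894 1.0495]
window-spigot in tool mm [-129.6572  -32.4732   -3.6613]meas.py:12: RuntimeWarning: invalid value encountered in arccos
  print("back n",n,"vs nf deg",np.degrees(np.arccos(n@nf)),len(Q),"centre",ctr,"r",r,"expected",X0,"diff tool mm",(R.T@(ctr-X0))*1000)
```

View pics/t5.png

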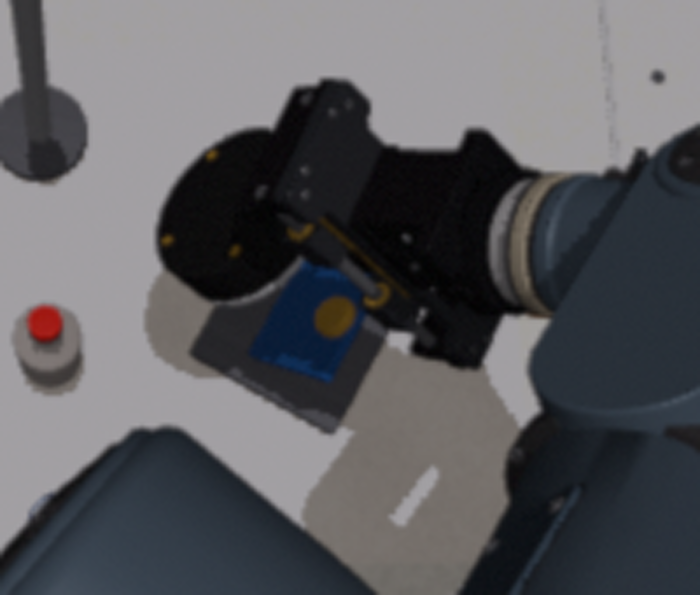

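Call:
send_rows --moves "25 8 5 1 0; 25 15 8 1 0; 25 20 8 1 0; 25 20 6 1 0; 25 20 4 0 0; 25 12 1.5 0 0; 25 6 0 0 0; 25 0 0 0 0; 25 0 0 0 0"

```text
time_s: 17.87
position: [0.5715, -0.1862, 0.1812]
tcp_rot: [[-0.385, 0.251, 0.888], [-0.666, 0.591, -0.455], [-0.639, -0.767, -0.061]]
force: [0.3, 0.1, -2.5]
opening: 0.411
```

```bash
python3 - <<'E'
from meas import *
c=go()
# refine spigot with any visible plate in side view
d=shot("side");W=d["W"];P=W[~np.isnan(W[...,0])]
h=(P-S)@nf;r=np.linalg.norm((P-S)-np.outer(h,nf),axis=1)
Q=P[(r<.07)&(abs(h)<.004)];print("side plate pts",len(Q),"offset",np.median((Q-S)@nf)*1000)
cv2.imwrite("pics/s6.png",cv2.resize(d["image"][170:340,230:430],None,fx=3.5,fy=3.5,interpolation=cv2.INTER_CUBIC))
E
```

```text
35.766868920944766 [ 0.2958  0.1127 -2.5277] nf in tool [-1.     -0.0128 -0.0011]
back n [0.3843 0.6658 0.6395] vs nf deg 0.3219516894632555 760 centre [ 0.5844 -0.1593  0.1732] r 0.056113068014383316 expected [ 0.5844 -0.1602  0.1744] diff tool mm [ 0.2291  1.4541 -0.2719]
window-spigot in tool mm [-29.4033  -0.72    -0.0196]
side plate pts 31 offset -2.2509538926062613
```

View pics/s6.png

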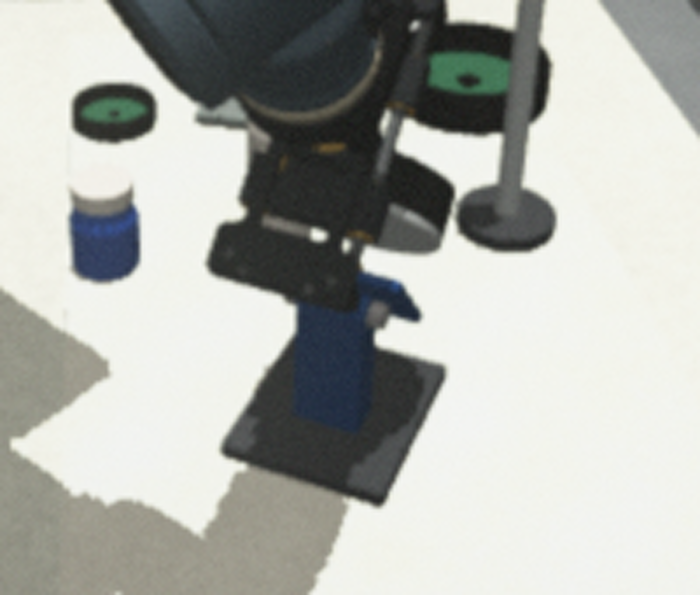

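```bash
python3 - <<'E'
from step import *
d=shot("side");W=d["W"];P=W[~np.isnan(W[...,0])]
a=np.radians(59.95);ex=np.array([np.cos(a),np.sin(a),0]);ey=np.array([-np.sin(a),np.cos(a),0])
L=np.c_[(P-S)@ex,(P-S)@ey,P[:,2]]*1000
for z in range(20,160,10):
    q=L[(L[:,2]>z)&(L[:,2]<z+10)&(abs(L[:,0])<140)&(abs(L[:,1])<60)]
    if len(q)>5: print(z,len(q),np.percentile(q[:,0],[3,20,50,97]),np.percentile(q[:,1],[3,97]))
E
```

```text
20 75 [-11.2883 -10.4053  -9.4777   7.4181] [-21.4401  19.9938]
30 74 [-11.5021  -9.9877  -9.1714   9.7829] [-21.6465  19.7333]
40 74 [-11.3264  -9.9004  -9.0366  10.5715] [-21.6382  20.4308]
50 82 [-10.9539 -10.2403  -9.1528  12.2951] [-21.73   19.544]
60 80 [-11.095  -10.3007  -9.1438  10.9004] [-21.7424  21.471 ]
70 81 [-10.8217  -9.7657  -8.9564  25.5159] [-31.2684  20.5126]
80 98 [-11.4163 -10.242   -9.0323  30.448 ] [-43.146   19.4804]
90 99 [-11.5799 -10.0005  -8.7497  21.5054] [-44.5073  22.9854]
100 109 [-11.0505  -9.27    -6.6723  14.4755] [-43.6687  22.4678]
110 52 [-6.3501 -0.771   3.3881 53.8419] [-44.3759  11.8639]
120 39 [-8.3928 -5.1532  2.7055 46.1161] [-44.8039 -12.27  ]
130 62 [-17.5122 -15.0706 -11.1021  38.6126] [-48.7687 -15.2907]
140 61 [-16.7055 -14.8756 -10.8665  30.2473] [-54.0653 -20.1104]
150 33 [15.2402 16.1112 19.209  34.6926] [-56.1577 -23.7528]
```

Call:
send_rows --moves "25 4 1 -0.4 0; 25 5 0 0 0; 25 4 0 0 0; 25 3 0 0 0; 25 2 0 0 0; 25 2 0 0 0; 25 0 0 0 0; 25 0 0 0 0"

```text
time_s: 18.68
position: [0.5633, -0.1988, 0.1667]
tcp_rot: [[-0.386, 0.249, 0.888], [-0.666, 0.591, -0.455], [-0.639, -0.767, -0.062]]
force: [0.3, 0.2, -1.8]
opening: 0.414
```

```bash
python3 - <<'E'
from meas import *
go();s=read_state();print(s['tcp_rot'].T@s['force'])
E
```

```text
36.00193592305408 [ 0.3075  0.1834 -1.8145] nf in tool [-1.     -0.013  -0.0019]
back n [0.3828 0.6677 0.6385] vs nf deg 0.4981323413477419 755 centre [ 0.5764 -0.1719  0.1586] r 0.05633610114455223 expected [ 0.5762 -0.1727  0.16  ] diff tool mm [ 0.2566  1.5256 -0.0825]
window-spigot in tool mm [-8.6014  0.9681 -0.56  ]
[1.4099 2.2598 0.4048]
```

Call:
send_rows --moves "25 1 -0.4 0 0; 25 1 0 0 0; 25 1 0 0 0; 25 1 0 0 0; 25 0 0 0 0; 25 0 0 0 0"

```text
time_s: 19.23
position: [0.5617, -0.2016, 0.1645]
tcp_rot: [[-0.386, 0.249, 0.888], [-0.666, 0.591, -0.455], [-0.639, -0.767, -0.062]]
force: [0.7, 0.7, -2.8]
opening: 0.412
```

Call:
send_rows --moves "25 1 0 0 0; 25 1 0 0 0; 25 0 0 0 0; 25 0 0 0 0"

```text
time_s: 19.57
position: [0.5609, -0.203, 0.1632]
tcp_rot: [[-0.386, 0.249, 0.888], [-0.666, 0.591, -0.455], [-0.639, -0.767, -0.062]]
force: [-0.0, 0.2, -2.4]
opening: 0.415
```

```bash
python3 - <<'E'
from meas import *
go();s=read_state();print(s['tcp_rot'].T@s['force'])
E
```

```text
36.073306310714734 [-0.0185  0.1607 -2.4229] nf in tool [-1.     -0.0132 -0.0017]
back n [0.3866 0.6658 0.6381] vs nf deg 0.5141226198103084 744 centre [ 0.5747 -0.1772  0.1561] r 0.055593520402908325 expected [ 0.5738 -0.1769  0.1565] diff tool mm [0.0986 0.3221 1.024 ]
window-spigot in tool mm [-2.8114 -0.6462  0.5467]
[ 1.8585  2.3747 -0.4959]
```

No contact force yet, and it is going over the spigot. Continuing in small steps.

Call:
send_rows --moves "25 1 0 0 0; 25 0.5 0 0 0; 25 0.5 0 0 0; 25 0 0 0 0; 25 0 0 0 0"

```text
time_s: 20.03
position: [0.5602, -0.2042, 0.162]
tcp_rot: [[-0.386, 0.249, 0.888], [-0.666, 0.591, -0.455], [-0.639, -0.767, -0.062]]
force: [-0.0, 0.5, -1.7]
opening: 0.412
```

Call:
send_rows --moves "25 0.5 0 0 0; 25 0.5 0 0 0; 25 0 0 0 0; 25 0 0 0 0"

```text
time_s: 20.37
position: [0.56, -0.2045, 0.1618]
tcp_rot: [[-0.386, 0.25, 0.888], [-0.665, 0.592, -0.455], [-0.64, -0.766, -0.062]]
force: [0.9, 1.4, -0.9]
opening: 0.407
```

```bash
python3 - <<'E'
from meas import *
go();s=read_state();print(s['tcp_rot'].T@s['force'])
E
```

```text
35.407334806643725 [ 0.918   1.4138 -0.8634] nf in tool [-1.     -0.0119 -0.0017]
back n [0.382  0.6728 0.6335] vs nf deg 1.0227556936624016 757 centre [ 0.5738 -0.1776  0.1536] r 0.055596280843019485 expected [ 0.5729 -0.1784  0.1551] diff tool mm [0.045  1.8562 0.4896]
window-spigot in tool mm [-0.6086  0.861   0.0214]
[-2.3595  0.8996  0.0827]
```

Call:
send_rows --moves "25 0.5 0 0 0; 25 0.5 0 0 0; 25 0 0 0 0; 25 0 0 0 0"

```text
time_s: 20.75
position: [0.56, -0.2047, 0.1616]
tcp_rot: [[-0.385, 0.251, 0.888], [-0.664, 0.593, -0.455], [-0.641, -0.765, -0.062]]
force: [3.2, 4.2, 5.0]
opening: 0.411
```

```bash
python3 - <<'E'
from meas import *
go();s=read_state();print(s['tcp_rot'].T@s['force'])
E
```

```text
35.73791737513381 [3.2479 4.1642 5.0306] nf in tool [-1.     -0.0105 -0.0019]
back n [0.3773 0.669  0.6403] vs nf deg 0.5004512695789409 738 centre [ 0.5743 -0.1787  0.1543] r 0.05532506853342056 expected [ 0.5728 -0.1786  0.1549] diff tool mm [-0.0937  0.7907  1.3994]
window-spigot in tool mm [-0.5152 -0.2377  0.9764]
[-7.1567  0.0468  0.1487]
```

Call:
send_rows --moves "37 0 0 0 0; 40 0 0 0 0; 44 0 0 0 0; 50 0 0 0 0; 56 0 0 0 0; 60 0 0 0 0; 60 0 0 0 0; 60 0 0 0 0"

```text
time_s: 21.47
position: [0.5592, -0.2059, 0.1604]
tcp_rot: [[-0.386, 0.249, 0.888], [-0.666, 0.591, -0.455], [-0.638, -0.767, -0.062]]
force: [-0.5, 0.6, 0.2]
opening: 0.679
```

```bash
python3 - <<'E'
from meas import *
go();s=read_state();print(s['tcp_rot'].T@s['force'])
E
```

```text
59.04462582194299 [-0.4958  0.5594  0.1747] nf in tool [-1.     -0.0139 -0.0018]
back n [0.3883 0.6636 0.6394] vs nf deg 0.40601006230062414 741 centre [ 0.5752 -0.1764  0.1512] r 0.055520374327898026 expected [ 0.572  -0.1798  0.1537] diff tool mm [-1.9465  4.6853  1.4378]
window-spigot in tool mm [-0.4472  3.7061  0.9342]
[ 0.1042  0.293  -0.4424]
```

Call:
send_rows --moves "60 0 -5 0 0; 60 0 -12 0 0; 60 0 -20 0 0; 60 0 -25 0 0; 60 0 -25 0 0; 60 0 -25 0 0; 60 0 -20 0 0; 60 -5 -10 0 0; 60 0 0 0 0; 60 0 0 0 0"

```text
time_s: 22.35
position: [0.5259, -0.2862, 0.2733]
tcp_rot: [[-0.386, 0.25, 0.888], [-0.666, 0.59, -0.455], [-0.638, -0.767, -0.061]]
force: [0.4, 0.3, -0.1]
opening: 0.689
```

```bash
python3 - <<'E'
from geo import *
from kin import nf,S
c=shot("top");W=c["W"];P=W[~np.isnan(W[...,0])]
X0=S+.036*nf;L=P-X0
P1=P[(np.linalg.norm(L,axis=1)<.075)&(abs(L@nf)<.008)]
n,cc,m=planefit(P1,tol=.0015);Q=P1[m];Q=Q[np.linalg.norm(Q-X0,axis=1)<.065];ctr,r=fit_disc(Q,n,cc)
e=ctr-X0;ex=np.cross(np.cross(nf,[0,0,1]),nf);ex/=np.linalg.norm(ex)
print("tilt deg",np.degrees(np.arccos(min(1,n@nf/np.linalg.norm(nf)))),"r",r,len(Q),"normal",e@nf*1000,"upslope",e@ex*1000,"side",e@np.cross(nf,ex)*1000)
s=read_state();print(s['time_s'],s['force'],s['position'])
d=shot("side")
a=cv2.resize(c["image"][150:260,310:440],None,fx=3,fy=3,interpolation=cv2.INTER_CUBIC);b=cv2.resize(d["image"][170:320,250:400],None,fx=2.6,fy=2.6,interpolation=cv2.INTER_CUBIC)
o=np.zeros((400,790,3),np.uint8);o[:a.shape[0],:a.shape[1]]=a;o[:390,395:785]=b;cv2.imwrite("pics/f.png",o)
E
```

```text
tilt deg 0.4926140412289764 r 0.05589722469449043 905 normal 0.10742960571893065 upslope -3.573918105733556 side 2.2004247225434943
22.4 [ 0.2196 -0.3616 -0.4661] [ 0.5257 -0.2854  0.2725]
```

View pics/f.png

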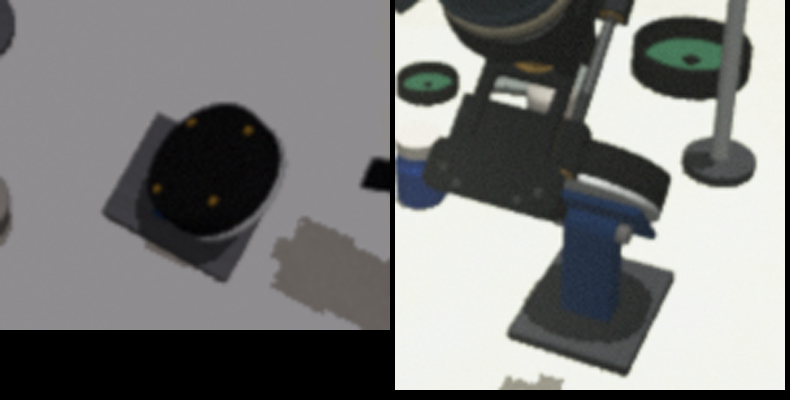

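```bash
python3 -c "
from rig import *
print(hand_in())"
```

```text
the job is handed in; nothing more can be done
None
```

The housing is turned over and sits cover down on the blue fixture, over the brass spigot. The gripper has let go and backed clear, and I handed the job in at about 22.5 s of the 53 s. No verdict was reported.

**How it was done:** The moves can't tilt the tool directly. I pushed the arm outward past its reach until the fingers leaned about 40°. I then pinched the middle-sized housing and its cover (measured diameter about 111 mm) across the high edge. I lifted it off the rest, turned it about 188° in the air, lowered it in 0.5–1 mm steps and released it. The wrist force stayed around 7 N while seating.

**What the last checks showed:**
- **Flush:** the housing's back is parallel to the plate within 0.5° and 0.1 mm from the expected height, which fits the cover being fully home on the plate.
- **Cover:** the pinch width stayed near 36 mm throughout and the pictures show the cover still on.
- **Grip released:** the force on the tool was back to about zero.

**What disagreed or was not checked:**
- **Sideways position:** after release the housing slid down into the loose play. Its centre measured about 3.6 mm down-slope and 2.2 mm sideways from the nominal spot. That is slightly more than the 3 mm of total play, and I put the difference down to measurement error of about 1 mm.
- **Window position:** the window itself can't be seen with the cover down. That it is within 4 mm of the spigot is inferred from the flush seating.
- **Bottle, jar, tray and screwdriver:** I did not measure them again at the end. The arm's path kept clear of them and no unexpected forces showed.

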